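# Clip the gel cassette shut and hold the press knob at its third click

## Task

Take the orange sprung clip off its parking strip, clip it squarely over the middle of the glass cassette's top edge, pushed well down, and let go of it. Then grip the blue knob on the stand's tower, turn it clockwise to its third click (the green dot) without running on to the fourth, and finish still gripping it there, because it springs back if released. Leave the tube rack and bottles undisturbed.

Things in the scene. Friction and masses are not known exactly. Their poses are not given: they have to be found in the camera images.
- stand: White gel-casting stand, fixed; base 210 x 150 x 18 mm, origin at the table. At its x = +60 mm stands the glass cassette (see edge_mid). At its x = -70 mm stands a tower 62 x 70 mm, 110 mm high, with the blue knob on top and dots for the stops. A rod at mid-height joins tower and glass.
- edge_mid (a point): Middle of the top edge of the glass cassette, 105 mm above the table. x is square to the glass, y along the edge, z up. The sheet is 8 mm thick, 136 mm wide. Small fixed black clips sit 56 mm either side of the middle (18 mm wide, wire loops to 26 mm above the edge); the edge between them is bare for 94 mm. A green label below marks the middle.
- clip_mid (a point): Centre of the loose orange sprung clip (22 mm wide, 70 mm high, about 70 g), 10 mm above its pivot. It starts on the parking strip, jaws down. z points up to the handles, y is the pivot's axis (along the strip), x the line along which to squeeze. Two handle plates 20 mm wide reach 33 mm above this point in a V: 34 mm over the outside at 18 mm above this point, 43 mm at the top.
- clip: The same clip; origin at its pivot. Squeezing the handles 28 mm above the pivot with 15 N or more (9 N balances the spring) shuts them to a stop, upright and parallel, 16 mm over the outside; the jaws then open from 8 mm to about 24 mm. Released, the jaws press with about 8 N. They reach 27 mm below the pivot. Fully down on strip or glass, the pivot pin rests on the edge, its centre 4 mm above it.
- clip_rest: Fixed parking strip: dark foot 70 x 85 x 14 mm with an upright aluminium strip 8 mm thick (its x), 75 mm wide (its y), top 65 mm above the table. Origin at the table under its centre.
- knob_grip (a point): On the blue knob's vertical axis at the height to grip, 140 mm above the table. The knob is an upright bar 44 mm long (x of this point), 14 mm wide (y, the way to pinch it), from 24 mm below to 12 mm above this point, on a black disc 46 mm across. The tower's top is 30 mm below. The axes turn with the knob; at the start its white pointer line lies toward the stand's -x.
- knob (a joint): Angle of the knob, rad, 0 at the start, growing clockwise seen from above. Clicks at 0.4, 0.8, 1.2 (third, green dot) and 1.6 (red dot); end stop 1.78. A return spring pulls back with 0.09 to 0.17 N m; the clicks add or take about 0.08 N m, so it falls back to 0 when released. It pushes a rubber foot that meets the glass at the third click.
- tube_rack: Yellow tube rack, loose bystander, 75 x 115 x 62 mm high, origin at its underside.
- clear_bottle: Clear bottle with blue cap, loose bystander, 60 mm across, 120 mm high, origin at its underside.
- amber_bottle: Amber bottle with red cap, loose bystander, 64 mm across, 130 mm high, origin at its underside.
Mind the look-alikes: they are no part of the job. Of the things like the clip, leave any that is turquoise; of the rest the smaller one is meant.

How it is judged:
On the way, in this order (a step that is already met when the one before it is completed fails the run):
1. the clip sits over the middle of the cassette's top edge, biting the glass, released, with the knob not yet turned to a click (x of clip_mid in the frame of edge_mid between -0.006 and 0.006 m and y of clip_mid in the frame of edge_mid between -0.02 and 0.02 m and z of clip_mid in the frame of edge_mid between 0.012 and 0.027 m and angle between clip_mid's own z axis and vertical below 0.25 rad and angle between the y axis of clip_mid and the y axis of edge_mid, either way round below 0.25 rad and contact force between clip and stand above 2 N and contact force between the fingers and clip below 0.1 N and value of joint knob below 0.25 rad), for 0.2 s.
2. the knob passes the first click (value of joint knob above 0.3 rad).
3. the knob is gripped at the third click (value of joint knob between 1.06 and 1.34 rad and velocity of joint knob between -0.15 and 0.15 rad/s and contact force between the fingers and knob above 1 N), for 0.3 s.
At the end, for the whole second after the job is handed in: Clip upright and square (0.25 rad) on the cassette's top edge, within 20 mm of its middle, at least 10 mm of jaw over the glass, biting it, not touched; knob still at the third click (1.2 rad, within 0.14) with the gripper pressing on it (over 1 N); bystanders within 30 mm of their starts (all of step 3 and x of clip_mid in the frame of edge_mid between -0.006 and 0.006 m and y of clip_mid in the frame of edge_mid between -0.02 and 0.02 m and z of clip_mid in the frame of edge_mid between 0.012 and 0.027 m and angle between clip_mid's own z axis and vertical below 0.25 rad and angle between the y axis of clip_mid and the y axis of edge_mid, either way round below 0.25 rad and contact force between clip and stand above 2 N and contact force between the fingers and clip below 0.1 N and distance of each of tube_rack, clear_bottle, amber_bottle from where it was at the start of the episode below 0.03 m and angle between each of tube_rack, clear_bottle, amber_bottle's own z axis and vertical below 0.3 rad); the arm keeps its last pose, push and grip.
It fails at once if the knob was run on past the third click towards the fourth (value of joint knob above 1.42 rad).
It fails at once if a bystander was pushed or tipped (not (distance of each of tube_rack, clear_bottle, amber_bottle from where it was at the start of the episode below 0.03 m and angle between each of tube_rack, clear_bottle, amber_bottle's own z axis and vertical below 0.3 rad)).
It also fails if it takes over 67 s, if anything falls off the work surface, if the arm or the gripper's body presses on something with over 40 N, if the wrist force passes 120 N, or if a joint passes its speed limit or range.

## Robot

A 6-joint arm with a two-finger parallel gripper is mounted at the origin on the work surface. World frame = base frame: x ahead of the robot, y to its left, z up, the work surface at z = 0. Lengths are in m, angles in rad, forces in N, time in s.
With the tool pointing down it reaches from about 0.375 to 0.975 m from the base axis. Payload 3.8 kg.
Tool frame: the origin (TCP) lies midway between the tips of the shut fingers; the grasp point (between the pads) lies 19 mm behind it; z points along the fingers, y is the direction in which the jaws open and shut (so a half turn about z gives the same grasp; the last joint's range is limited). The gripper opens to 85 mm and grips with 20 to 120 N. Pads are 22 mm wide; open, the fingers measure 114 mm over their backs; the gripper's body (76 mm by 85 mm) begins 54 mm behind the grasp point. The pads swing forward as they close: fully open they stand 13 mm farther back than shut.
Start: joints at [1.225, 0.264, 1.604, -0, 1.274, -0.037], TCP at [0.205, 0.643, 0.231] pointing down, gripper open.
Joint ranges: [-2.63, 2.63], [-0.94, 2.18], [0.31, 2.57], [-1.31, 4.45], [0, 2.66], [-2.55, 2.55]. Speed limits (rad/s): [2.57, 2.57, 3.14, 3.14, 3.14, 3.14].

## Interface

Orientations are given as a rotation vector (axis times angle).
In Python, from workcell import bot gives the robot as it stands.
- The arm moves only by the tool arm_command, never from a script. Its argument "targets" is text: rows parted by semicolons, each of 7 numbers parted by spaces: the shift along the tool's x, y, z in mm, then the turn, a rotation vector about the tool's x, y, z in degrees, then the opening, from 0 (shut) to 1 (fully open). A call has 1 to 10 rows; each row is the pose to reach, as a shift and turn from the pose commanded when the call began, along the tool's axes at that moment; what a row does not reach only later rows make up. A row lasts 1/12 s, in which the tool goes at most 41.7 mm and 7.16 degrees, less where a joint would pass 70% of its speed; a pose out of reach is approached as far as the arm can. A call with a gripper value outside its range is refused whole. The fingers move at their own pace and stop on an object; "newtons" is the grip in N (left out, the last holds). Time passes only in rows, so rows that repeat a pose let the fingers close. It gives the time, the measured TCP pose, the force and the opening at its end, in the units of the state.
- bot.read_state(): the state, without advancing time (a new reading comes with each control period).
- bot.read_camera(name): name is "scene" or "top" or "wrist"; returns (picture, depth): 480x640x3 uint8, blue, green, red; 480x640 float32, m along the optical axis (not along the pixel's ray), 0 where there is no reading.
- bot.camera_params(name): a dict with "fov_y" (degrees; the focal length in pixels is half the picture's height over the tangent of half this angle, whatever the lens; pixels are square), "cx", "cy" (the principal point, pixels), "k1" (the pictures are not rectified: a ray, as slopes to the right and down, at radius r is drawn at 1 + k1 r^2 times it, then the intrinsics apply), "xyz" and "rotation" of the camera in the world; the wrist camera has in their place "T_tool_cam" (4x4, takes a point from camera to tool coordinates, whose origin is the TCP and whose axes are the flange's). Camera axes: x right, y up, looking along -z (the intrinsics and any distortion apply to the point x, -y, -z); pixel columns grow to the right and rows downward; lengths in m; the calibration is good to about 2 mm. A picture is of the moment at which its call begins: read the wrist's pose just before it. camera_params takes no time and is no camera call.
- bot.finish_job(): hands the job in, once; it reports no verdict.
The state is a dict: "time": time; "q": joint angles; "joint_vel": joint speeds; "joint_torque": joint torques, N m; "tool_pos": TCP position; "tcp_rot": TCP orientation; "wrist_force": force on the tool from outside, world axes, zero at the start; "torque": the same for the moment, N m; "width": opening from 0.0 (shut) to 1.0 (fully open).
Only numpy, scipy, OpenCV 4.12 (cv2) and the standard library are available. Lean on these libraries where they do the work, as an engineer would, in place of code of your own. Each camera call takes 0.05 s, during which the arm holds its last target.

## Working session

There is one attempt and no reset: what is moved stays moved. The work goes in short steps, Python scripts to look and compute and a tool call to move; the robot and the scene stay as the last step left them, time stands still between calls to the robot, and variables do not carry over. Pictures are saved under pics/ and viewed, and the job is handed in when it is done.

Besides the shell and the picture viewer there is one more tool, called after "Emit:" as name(argument=value, ...) on one line, values as JSON. arm_command: Moves the arm, as the interface text tells. Its arguments: {"type":"object","properties":{"targets":{"type":"string"},"newtons":{"type":"number"}},"required":["targets"]}

```bash
ls; mkdir -p pics
cat > h.py <<'E'
import numpy as np, cv2, json
from scipy.spatial.transform import Rotation as R
from workcell import bot
def cam(name):
    st=bot.read_state(); im,d=bot.read_camera(name); return st,np.array(im),np.array(d)
def camT(name,st=None):
    p=bot.camera_params(name)
    if 'T_tool_cam' in p:
        T=np.eye(4);T[:3,:3]=R.from_rotvec(st['tcp_rot']).as_matrix();T[:3,3]=st['tool_pos'];T=T@np.array(p['T_tool_cam'])
        return p,T
    T=np.eye(4);r=np.array(p['rotation']);T[:3,:3]=r if r.shape==(3,3) else R.from_rotvec(r).as_matrix();T[:3,3]=p['xyz'];return p,T
def rays(p,T,uv):
    f=240/np.tan(np.radians(p['fov_y'])/2)
    K=np.array([[f,0,p['cx']],[0,f,p['cy']],[0,0,1.]])
    x=cv2.undistortPointsIter(np.array(uv,float).reshape(-1,1,2),K,np.array([p['k1'],0,0,0.]),None,None,(3,60,1e-10)).reshape(-1,2)
    d=np.c_[x[:,0],-x[:,1],-np.ones(len(x))]
    return T[:3,3],d@T[:3,:3].T
def onplane(p,T,uv,z):
    o,d=rays(p,T,uv); return o+d*((z-o[2])/d[:,2])[:,None]
def pts(p,T,uv,depth):
    o,d=rays(p,T,uv); uv=np.array(uv,int).reshape(-1,2); return o+d*depth[uv[:,1],uv[:,0]][:,None]
E
python3 - <<'E'
from h import *
for n in ['scene','top','wrist']:
    print(n,bot.camera_params(n))
    st,im,d=cam(n); cv2.imwrite(f'pics/{n}0.png',im); np.savez(f'{n}0.npz',im=im,d=d,tp=st['tool_pos'],tr=st['tcp_rot']); print(im.shape)
print(st)
E
```

```text
pics
scene {'fov_y': 46.77369022373205, 'cx': 314.5540390648322, 'cy': 240.4370564405821, 'k1': -0.027618380303599664, 'xyz': array([ 1.22855164, -0.33515481,  0.78738532]), 'rotation': array([0.73480144, 0.45306083, 1.02427122])}
(480, 640, 3)
top {'fov_y': 48.15591019099172, 'cx': 318.1757088829858, 'cy': 238.15344282305435, 'k1': -0.11841989144042202, 'xyz': array([0.39590707, 0.00321331, 1.0493637 ]), 'rotation': array([ 0.15877973, -0.17351713, -1.68683966])}
(480, 640, 3)
wrist {'fov_y': 64.45721862857616, 'cx': 318.2753066353368, 'cy': 235.64044172230908, 'k1': -0.06497235438320102, 'T_tool_cam': array([[ 4.76584608e-04,  9.44963451e-01,  3.27175563e-01,
         8.42730184e-02],
       [ 9.99999870e-01, -5.09470938e-04,  1.48142769e-05,
         3.06644636e-04],
       [ 1.80685391e-04,  3.27175513e-01, -9.44963571e-01,
        -1.42720018e-01],
       [ 0.00000000e+00,  0.00000000e+00,  0.00000000e+00,
         1.00000000e+00]])}
(480, 640, 3)
{'time': 0.1, 'q': array([ 1.22508366e+00,  2.64706159e-01,  1.60526886e+00,  7.99633032e-06,
        1.27371439e+00, -3.68807165e-02]), 'joint_vel': array([-0.00049316, -0.00319472, -0.00487901, -0.0002683 , -0.00101737,
        0.00062963]), 'joint_torque': array([ 7.54408338e-04, -5.16703427e+01, -3.68589163e+01, -4.88739342e-07,
        6.16020159e-03,  1.91563561e-05]), 'tool_pos': array([0.20491963, 0.64242869, 0.23005047]), 'tcp_rot': array([-0.48312744, -3.10380895,  0.00323081]), 'wrist_force': array([0.13488735, 0.61067938, 0.50663387]), 'torque': array([-0.06493416, -0.02942067,  0.04439108]), 'width': 0.997189134426875}
```

View pics/scene0.png

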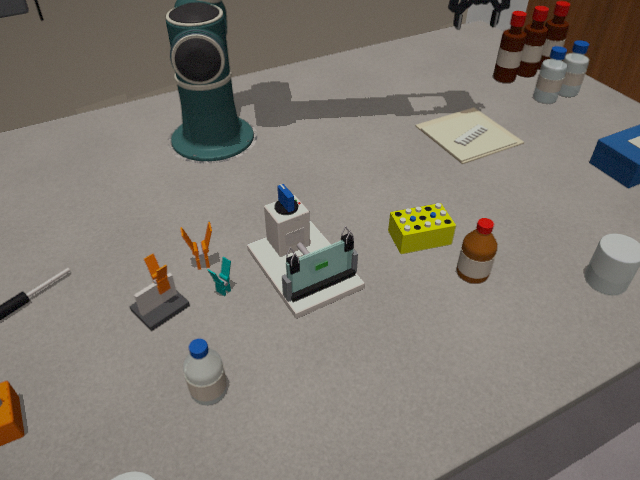

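View pics/top0.png

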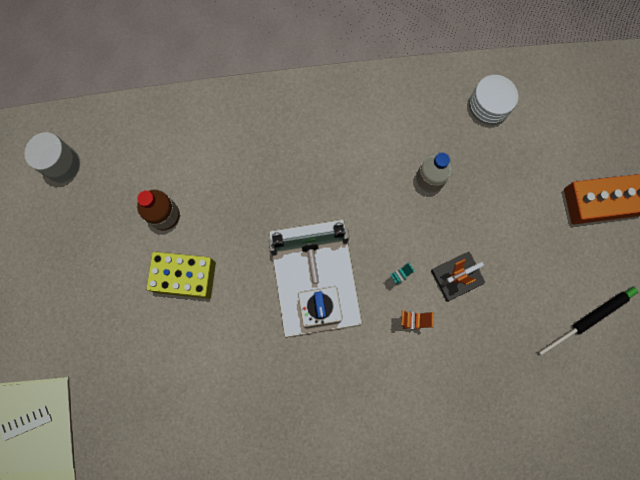

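View pics/wrist0.png

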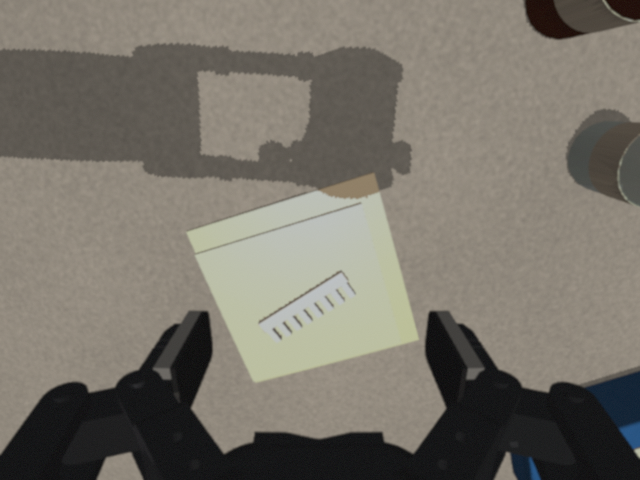

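Candidates for the clip:
- Orange clip on the strip: top view (463,270), scene (157,273).
- Orange clip standing free: top (417,320), scene (203,247).
- Turquoise clip: top (402,273), scene (222,277).

The description points to the one on the strip, so I'll check it in a close crop.

Run:
```python
import cv2,numpy as np
a=np.load('scene0.npz')['im'][215:335,120:250]; b=np.load('top0.npz')['im'][240:340,380:500]
c=np.load('top0.npz')['im'][210:345,260:370]
A=cv2.resize(a,None,fx=4,fy=4,interpolation=cv2.INTER_CUBIC)[:480]
B=cv2.resize(b,(0,0),fx=2.4,fy=2.4,interpolation=cv2.INTER_CUBIC); C=cv2.resize(c,(0,0),fx=2.6,fy=2.6,interpolation=cv2.INTER_CUBIC)
o=np.zeros((600,810,3),np.uint8); o[:480,:A.shape[1]]=A[:, :520]; o=o[:, :800]; cv2.imwrite('pics/crop1.png',A)
o=np.zeros((400,800,3),np.uint8); o[:B.shape[0],:B.shape[1]]=B; o[:C.shape[0],400:400+C.shape[1]]=C; cv2.imwrite('pics/crop2.png',o)
```

```text
(no output)
```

View pics/crop1.png

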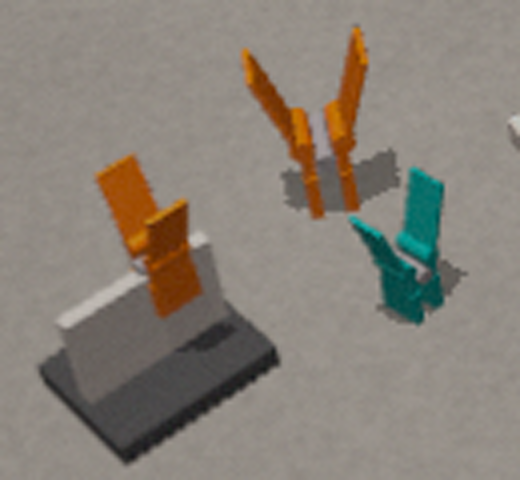

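View pics/crop2.png

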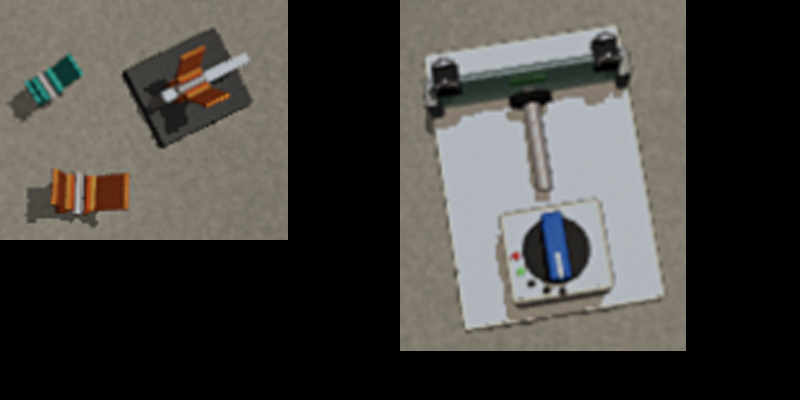

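The close crop confirms it: the smaller orange clip sits on the parking strip, and the larger orange one stands free on the table. Next I'll measure.

Run:
```python
from h import *
def show(n):
    z=np.load(n+'0.npz'); im,d=z['im'],z['d']; p,T=camT(n)
    vv,uu=np.mgrid[0:480,0:640]; uv=np.c_[uu.ravel(),vv.ravel()]
    P=pts(p,T,uv,d).reshape(480,640,3); return im,d,P,p,T
for n in ['top','scene']:
    im,d,P,p,T=show(n)
    hsv=cv2.cvtColor(im,cv2.COLOR_BGR2HSV)
    ok=d>0
    print(n,'table z',np.median(P[...,2][ok]))
    def rep(name,m):
        m=m&ok; q=P[m]; 
        if len(q)<5: print(name,len(q));return
        uv=np.argwhere(m)[:,::-1]
        rect=cv2.minAreaRect(q[:,:2].astype(np.float32)*1000)
        print(name,len(q),'px',uv.mean(0).round(),'med',np.median(q,0).round(4),'zmax',np.percentile(q[:,2],98).round(3),'rect',rect)
    H,S,V=cv2.split(hsv)
    org=(H>5)&(H<20)&(S>180)&(V>80)
    box=np.zeros_like(org)
    if n=='top': box[240:300,430:490]=1
    else: box[245:300,130:180]=1
    rep('clip',org&box)
    rep('clip hi',org&box&(P[...,2]>0.085))
    rep('strip',box&(P[...,2]>0.057)&(P[...,2]<0.07)&(S<60))
    b2=np.zeros_like(org)
    if n=='top': b2[280:345,280:365]=1
    else: b2[180:220,270:305]=1
    rep('knob',(H>100)&(H<130)&(S>150)&b2)
    rep('knobhi',(H>100)&(H<130)&(S>150)&b2&(P[...,2]>.14))
    b3=np.zeros_like(org)
    if n=='top': b3[215:260,265:355]=1
    else: b3[225:310,275:365]=1
    rep('glass top',b3&(P[...,2]>.098)&(P[...,2]<0.112))
    rep('hi',b3&(P[...,2]>.115))
    b4=np.zeros_like(org)
    if n=='top': b4[280:345,290:350]=1
    else: b4[190:260,260:315]=1
    rep('tower top',b4&(P[...,2]>.105)&(P[...,2]<.115))
    tq=(H>80)&(H<95)&(S>150); rep('turq',tq&((np.arange(640)[None]>370) if n=='top' else (np.arange(640)[None]<240)))
    b5=np.zeros_like(org)
    if n=='top': b5[305:335,395:440]=1
    else: b5[215:272,178:220]=1
    rep('big',org&b5)
    b6=np.zeros_like(org)
    if n=='top': b6[210:345,260:370]=1
    else: b6[220:320,240:370]=1
    rep('base',b6&(P[...,2]>.012)&(P[...,2]<.024)&(S<50)&(V>120))
```

```text
top table z -0.0006299212500067153
clip 194 px [462. 273.] med [ 0.5038 -0.2686  0.0914] zmax 0.114 rect ((504.15570068359375, -281.3691101074219), (41.463748931884766, 46.63604736328125), 15.347692489624023)
clip hi 121 px [463. 272.] med [ 0.4931 -0.269   0.1014] zmax 0.114 rect ((500.8798828125, -269.4231262207031), (41.40060806274414, 19.305688858032227), 15.822087287902832)
strip 124 px [468. 270.] med [ 0.5096 -0.2946  0.0647] zmax 0.069 rect ((506.36505126953125, -283.91400146484375), (8.312767028808594, 75.9586181640625), 18.53748321533203)
knob 193 px [319. 303.] med [ 0.4753 -0.0047  0.151 ] zmax 0.154 rect ((472.6385192871094, -5.113160133361816), (42.29973602294922, 14.680301666259766), 2.4459095001220703)
knobhi 170 px [320. 303.] med [ 0.4755 -0.0056  0.1513] zmax 0.154 rect ((472.7582702636719, -5.715006351470947), (42.13144302368164, 13.448938369750977), 2.6432251930236816)
glass top 455 px [308. 235.] med [6.018e-01 1.000e-04 1.051e-01] zmax 0.112 rect ((601.7471923828125, -0.7693252563476562), (18.2596378326416, 135.51625061035156), 2.167990207672119)
hi 54 px [307.
[... 2093 characters left out ...]
2147827)
tower top 585 px [288. 218.] med [ 0.4921 -0.0243  0.1102] zmax 0.114 rect ((525.9630126953125, -17.050662994384766), (76.911376953125, 178.72512817382812), 81.10006713867188)
turq 472 px [219. 232.] med [ 0.5163 -0.1573  0.0472] zmax 0.308 rect ((40.80908203125, -191.16217041015625), (492.56951904296875, 950.1663208007812), 74.80682373046875)
big 362 px [199. 245.] med [ 0.4384 -0.1741  0.0532] zmax 0.095 rect ((431.38238525390625, -177.34103393554688), (55.638980865478516, 31.015926361083984), 73.86184692382812)
base 2410 px [300. 271.] med [ 0.5316 -0.0411  0.0186] zmax 0.022 rect ((536.0097045898438, -4.752227783203125), (214.6627655029297, 151.4534912109375), 2.396141529083252)
```

```bash
cat >> h.py <<'E'
def down(yaw): # tool z down, tool y at world yaw (deg)
    a=np.radians(yaw); y=np.array([np.cos(a),np.sin(a),0]); z=np.array([0,0,-1.]); x=np.cross(y,z)
    return np.c_[x,y,z]
def move(pos,yaw,frm=None):
    st=bot.read_state()
    p0,R0=(st['tool_pos'],R.from_rotvec(st['tcp_rot']).as_matrix()) if frm is None else (np.array(frm[0]),down(frm[1]))
    s=R0.T@(np.array(pos)-p0)*1000; r=R.from_matrix(R0.T@down(yaw)).as_rotvec(degrees=True)
    print('shift',s.round(1),'turn',r.round(2),'t',round(st['time'],2)); return s,r
def stat():
    st=bot.read_state(); Rm=R.from_rotvec(st['tcp_rot']).as_matrix()
    print('t',round(st['time'],2),'pos',np.round(st['tool_pos'],4),'yaw',np.degrees(np.arctan2(Rm[1,1],Rm[0,1])).round(2),'tilt',Rm[:,2].round(3),'F',np.round(st['wrist_force'],1),'w',round(st['width'],3),'q6',round(st['q'][5],2))
E
python3 - <<'E'
from h import *
stat(); move([0.5,0.2,0.26],40); move([0.501,-0.270,0.20],17); move([0.501,-0.270,0.20],17,([0.5,0.2,0.26],40))
E
```

```text
t 0.15 pos [0.205  0.6426 0.2302] yaw 72.31 tilt [-0.001 -0.002 -1.   ] F [ 0.1 -0.1 -0.2] w 0.997 q6 -0.04
shift [-415.6 -332.   -29.2] turn [-1.000e-01  2.000e-02  3.231e+01] t 0.15
shift [-559.4 -779.4   31.5] turn [-9.000e-02  4.000e-02  5.531e+01] t 0.15
shift [-360.7 -301.3   60. ] turn [ 0.  0. 23.] t 0.15
```

Emit:
arm_command(targets="-416 -332 -30 0 0 32;-416 -332 -30 0 0 32;-416 -332 -30 0 0 32;-416 -332 -30 0 0 32;-416 -332 -30 0 0 32;-416 -332 -30 0 0 32;-416 -332 -30 0 0 32;-416 -332 -30 0 0 32;-416 -332 -30 0 0 32;-416 -332 -30 0 0 32")

```text
schema error: expected 7 numbers
```

Run:
```python
from h import *
stat(); move([0.501,-0.270,0.20],17)
```

```text
t 0.15 pos [0.205  0.6426 0.2302] yaw 72.31 tilt [-0.001 -0.002 -1.   ] F [ 0.1 -0.1 -0.2] w 0.997 q6 -0.04
shift [-559.4 -779.4   31.5] turn [-9.000e-02  4.000e-02  5.531e+01] t 0.15
```

Emit:
arm_command(targets="-416 -332 -30 0 0 32 1;-416 -332 -30 0 0 32 1;-416 -332 -30 0 0 32 1;-416 -332 -30 0 0 32 1;-416 -332 -30 0 0 32 1;-416 -332 -30 0 0 32 1;-416 -332 -30 0 0 32 1;-416 -332 -30 0 0 32 1;-416 -332 -30 0 0 32 1;-416 -332 -30 0 0 32 1")

```text
time: 0.98
tool_pos: [0.4365, 0.2951, 0.2547]
tcp_rot: [1.32, 2.851, -0.0]
wrist_force: [1.3, -0.5, -0.4]
width: 0.999
```

Run:
```python
from h import *
stat(); move([0.501,-0.270,0.20],17)
```

```text
t 0.98 pos [0.4365 0.2951 0.2547] yaw 40.32 tilt [ 0. -0. -1.] F [ 1.3 -0.5 -0.4] w 0.999 q6 -0.16
shift [-472.6 -316.5   54.7] turn [ 0.    0.   23.32] t 0.98
```

Emit:
arm_command(targets="-200 -150 0 0 0 12 1;-470 -316 50 0 0 23 1;-470 -316 50 0 0 23 1;-470 -316 50 0 0 23 1;-470 -316 50 0 0 23 1;-470 -316 50 0 0 23 1;-470 -316 50 0 0 23 1;-470 -316 50 0 0 23 1;-470 -316 50 0 0 23 1;-470 -316 50 0 0 23 1")

```text
time: 1.82
tool_pos: [0.4812, -0.1174, 0.219]
tcp_rot: [1.862, 2.53, 0.0]
wrist_force: [1.5, -0.0, 0.9]
width: 1.003
```

Run:
```python
from h import *
stat(); move([0.501,-0.270,0.20],17)
```

```text
t 1.82 pos [ 0.4812 -0.1174  0.219 ] yaw 17.29 tilt [ 0.  0. -1.] F [ 1.5 -0.   0.9] w 1.003 q6 -0.59
shift [-151.6  -26.4   19. ] turn [0.02 0.   0.29] t 1.82
```

Emit:
arm_command(targets="-152 -26 19 0 0 0 1;-152 -26 19 0 0 0 1;-152 -26 19 0 0 0 1;-152 -26 19 0 0 0 1;-152 -26 19 0 0 0 1;-152 -26 19 0 0 0 1;-152 -26 19 0 0 0 1")

```text
time: 2.4
tool_pos: [0.5016, -0.2677, 0.1997]
tcp_rot: [-1.862, -2.529, -0.001]
wrist_force: [0.5, -0.6, -0.7]
width: 1.0
```

Run:
```python
from h import *
stat(); st,im,d=cam('wrist'); cv2.imwrite('pics/w1.png',im); np.savez('w1.npz',im=im,d=d,tp=st['tool_pos'],tr=st['tcp_rot'])
```

```text
t 2.4 pos [ 0.5016 -0.2677  0.1997] yaw 17.27 tilt [-0.001  0.001 -1.   ] F [ 0.5 -0.6 -0.7] w 1.0 q6 -0.84
```

View pics/w1.png

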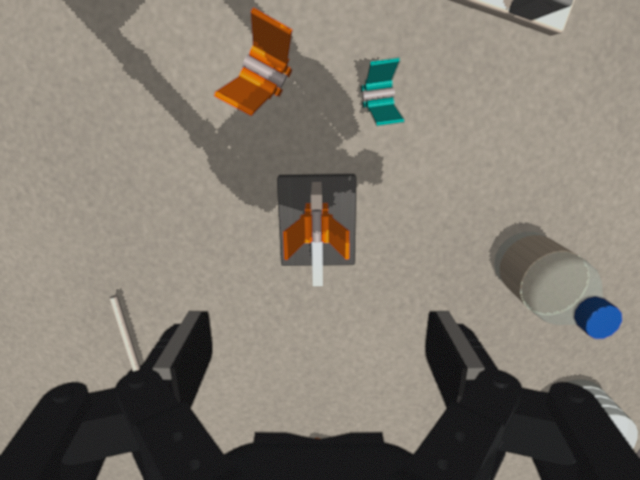

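The picture shows the parked clip at about (317,230) on the vertical strip, square to the tool. The big orange clip is at (260,70), the turquoise one at (382,92) and the clear bottle at (560,280). I'll refine the position with depth.

Run:
```python
from h import *
z=np.load('w1.npz'); im,d=z['im'],z['d']; p,T=camT('wrist',{'tool_pos':z['tp'],'tcp_rot':z['tr']})
vv,uu=np.mgrid[0:480,0:640]; P=pts(p,T,np.c_[uu.ravel(),vv.ravel()],d).reshape(480,640,3)
Rm=R.from_rotvec(z['tr']).as_matrix(); L=(P-z['tp'])@Rm*1000
H,S,V=cv2.split(cv2.cvtColor(im,cv2.COLOR_BGR2HSV))
b=np.zeros_like(H,bool); b[170:300,270:365]=1
m=b&(H>5)&(H<20)&(S>150)&(d>0)
def rep(n,m):
    q=L[m]; print(n,len(q),'x',np.percentile(q[:,0],[2,50,98]).round(1),'y',np.percentile(q[:,1],[2,50,98]).round(1),'zworld',np.percentile(P[m][:,2],[2,50,98]).round(4), cv2.minAreaRect(q[:,:2].astype(np.float32)))
rep('org',m)
rep('hi',m&(P[...,2]>.103))
rep('left',m&(P[...,2]>.095)&(L[...,1]<0)); rep('right',m&(P[...,2]>.095)&(L[...,1]>0))
rep('strip',b&(P[...,2]>.06)&(P[...,2]<.07)&(S<60))
s=b&(P[...,2]>.06)&(P[...,2]<.07)&(S<60)
print(P[s].mean(0),P[m&(P[...,2]>.095)].mean(0))
```

```text
org 1769 x [-10.8   0.2   9. ] y [-21.6  -5.   19.5] zworld [0.0531 0.0922 0.1126] ((-22.043346405029297, 2.190387725830078), (44.14487075805664, 67.61605072021484), 79.92073822021484)
hi 546 x [-10.8  -1.1   8.1] y [-22.2 -17.1  19.8] zworld [0.1032 0.1107 0.1134] ((-1.4464426040649414, -1.067758560180664), (42.91130828857422, 20.04631996154785), 89.66548156738281)
left 412 x [-10.8  -0.9   8. ] y [-22.3 -18.3 -14.3] zworld [0.0954 0.1071 0.1132] ((-1.5844640731811523, -18.389389038085938), (20.084861755371094, 8.2871732711792), 0.7084187865257263)
right 388 x [-10.5  -1.1   8.4] y [12.4 16.1 20.2] zworld [0.0955 0.1073 0.1132] ((-1.404759407043457, 16.349586486816406), (7.913527488708496, 19.990877151489258), 88.73095703125)
strip 625 x [-52.6 -27.2  20.9] y [-4.6 -0.7  3.3] zworld [0.0633 0.0651 0.0668] ((-16.434226989746094, -0.8129920959472656), (7.954336643218994, 75.18962097167969), 89.38353729248047)
[ 0.50671389 -0.28712844  0.06511408] [ 0.50018679 -0.26893642  0.10614511]
```

Emit:
arm_command(targets="-1.4 -1 40 0 0 0 1;-1.4 -1 80 0 0 0 1;-1.4 -1 110 0 0 0 1;-1.4 -1 122 0 0 0 1;-1.4 -1 122 0 0 0 1;-1.4 -1 122 0 0 0 1")

```text
time: 2.95
tool_pos: [0.5018, -0.269, 0.0787]
tcp_rot: [-1.86, -2.532, -0.0]
wrist_force: [0.7, -1.0, 0.5]
width: 1.002
```

Emit:
arm_command(targets="0 0 0 0 0 0 0.3;0 0 0 0 0 0 0;0 0 0 0 0 0 0;0 0 0 0 0 0 0;0 0 0 0 0 0 0;0 0 0 0 0 0 0;0 0 0 0 0 0 0;0 0 0 0 0 0 0", newtons=40)

```text
time: 3.62
tool_pos: [0.5029, -0.2717, 0.0819]
tcp_rot: [1.859, 2.527, -0.001]
wrist_force: [-3.3, 0.3, 12.8]
width: 0.175
```

Run:
```python
from h import *
stat(); st,im,d=cam('wrist'); cv2.imwrite('pics/w2.png',im)
```

```text
t 3.62 pos [ 0.5029 -0.2717  0.0819] yaw 17.32 tilt [ 0.003 -0.003 -1.   ] F [-3.3  0.3 12.8] w 0.175 q6 -0.84
```

View pics/w2.png

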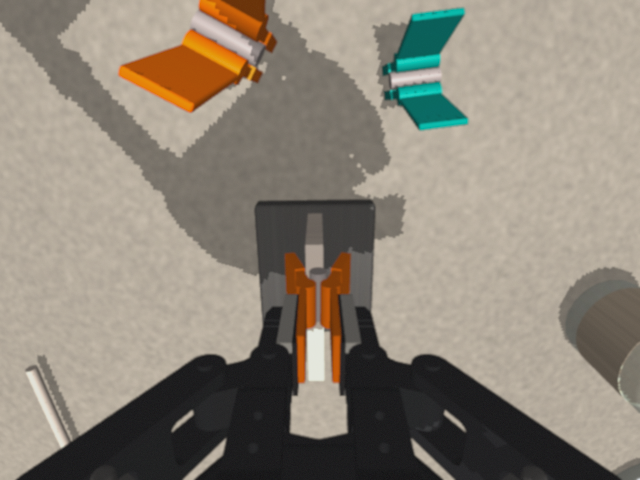

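The handles are squeezed to the stop (opening 0.175, about 15 mm), and the jaws show open at about (318,270). Now lifting.

Emit:
arm_command(targets="0 0 -5 0 0 0 0;0 0 -15 0 0 0 0;0 0 -40 0 0 0 0;0 0 -75 0 0 0 0;0 0 -110 0 0 0 0;0 0 -115 0 0 0 0;0 0 -115 0 0 0 0")

```text
time: 4.25
tool_pos: [0.5039, -0.2712, 0.1979]
tcp_rot: [1.857, 2.524, 0.001]
wrist_force: [0.6, 0.2, -1.2]
width: 0.17
```

Run:
```python
from h import *
stat(); st,im,d=cam('wrist'); cv2.imwrite('pics/w3.png',im)
st,im,d=cam('scene'); cv2.imwrite('pics/s3.png',cv2.resize(im[150:350,80:380],None,fx=2.6,fy=2.6))
np.savez('s3.npz',im=im,d=d)
stat()
```

```text
t 4.25 pos [ 0.5039 -0.2712  0.1979] yaw 17.31 tilt [ 0.007 -0.004 -1.   ] F [ 0.6  0.2 -1.2] w 0.17 q6 -0.84
t 4.35 pos [ 0.5012 -0.2697  0.193 ] yaw 17.3 tilt [-0.  0. -1.] F [-1.7 -0.4 -1.6] w 0.167 q6 -0.84
```

View pics/w3.png

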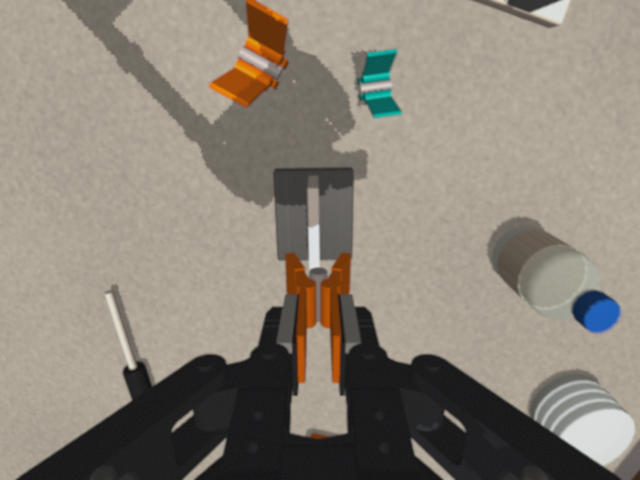

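View pics/s3.png

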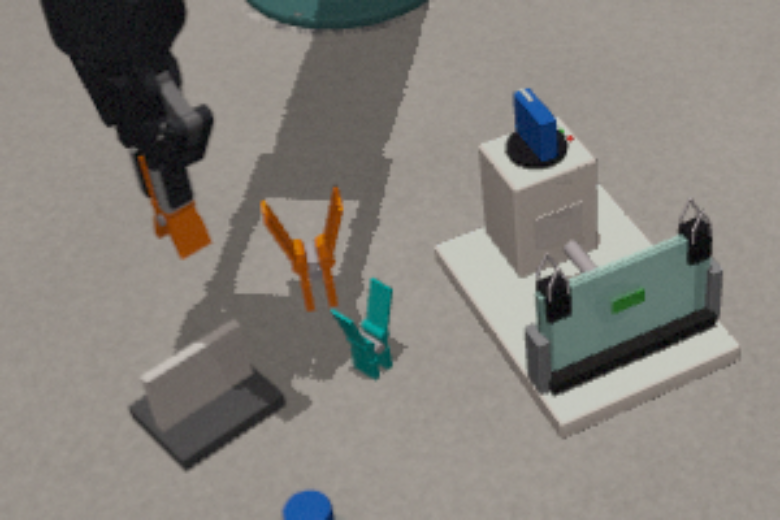

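Run:
```python
from h import *
p=bot.camera_params('wrist'); T=np.array(p['T_tool_cam'])
for uv in [(318,271),(290,258),(348,258)]:
    o,dd=rays(p,T,[uv]); print(uv,((o+dd*((0.013-o[2])/dd[:,2])[:,None])*1000).round(1))
stat(); move([0.602,-0.001,0.215],2.4)
```

```text
(318, 271) [[13.9  0.2 13. ]]
(290, 258) [[ 20.2 -12.2  13. ]]
(348, 258) [[20.2 13.4 13. ]]
t 4.35 pos [ 0.5012 -0.2697  0.193 ] yaw 17.3 tilt [-0.  0. -1.] F [-1.7 -0.4 -1.6] w 0.167 q6 -0.84
shift [226.5 176.1 -21.9] turn [-0.00e+00 -1.00e-02  1.49e+01] t 4.35
```

Emit:
arm_command(targets="0 0 -22 0 0 0 0;60 45 -22 0 0 5 0;100 80 -22 0 0 10 0;140 110 -22 0 0 15 0;180 140 -22 0 0 15 0;210 162 -22 0 0 15 0;225 175 -22 0 0 15 0;226 176 -22 0 0 15 0;226 176 -22 0 0 15 0;226 176 -22 0 0 15 0")

```text
time: 5.18
tool_pos: [0.601, 0.0004, 0.2122]
tcp_rot: [-2.169, -2.267, 0.005]
wrist_force: [0.4, -0.1, -0.5]
width: 0.17
```

Run:
```python
from h import *
stat(); st,im,d=cam('wrist'); cv2.imwrite('pics/w4.png',im); np.savez('w4.npz',im=im,d=d,tp=st['tool_pos'],tr=st['tcp_rot'])
```

```text
t 5.18 pos [6.010e-01 4.000e-04 2.122e-01] yaw 2.53 tilt [-0.005  0.    -1.   ] F [ 0.4 -0.1 -0.5] w 0.17 q6 -0.08
```

View pics/w4.png

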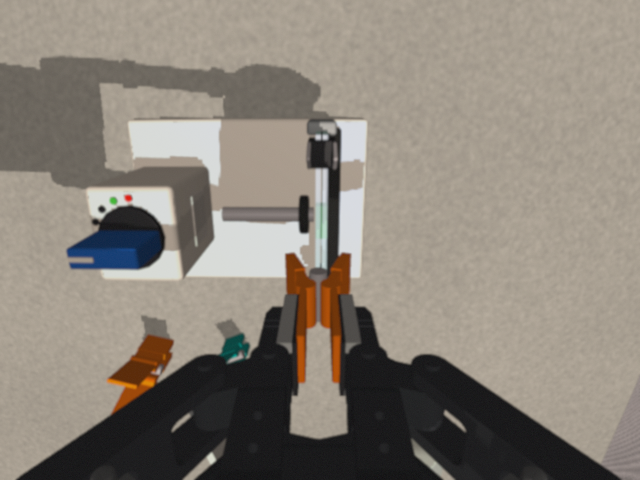

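The held clip is centred on column 318, and the glass edge runs vertically at about column 321 (rows 135–265), with the far black clip at (322,152). Measuring the edge line now.

Run:
```python
from h import *
z=np.load('w4.npz'); im,d=z['im'],z['d']; p,T=camT('wrist',{'tool_pos':z['tp'],'tcp_rot':z['tr']})
vv,uu=np.mgrid[0:480,0:640]; P=pts(p,T,np.c_[uu.ravel(),vv.ravel()],d).reshape(480,640,3)
Rm=R.from_rotvec(z['tr']).as_matrix(); L=(P-z['tp'])@Rm*1000
g=(d>0)&(P[...,2]>.1)&(P[...,2]<.109)&(uu>300)&(uu<345)&(vv>165)&(vv<262)
q=L[g]; w=P[g]; print(len(q),'y',np.percentile(q[:,1],[2,50,98]),'x',np.percentile(q[:,0],[2,50,98]))
for lo in range(165,262,16):
    m=g&(vv>=lo)&(vv<lo+16)
    if m.sum()>5: print(lo,m.sum(),L[m].mean(0).round(1),np.percentile(L[m][:,1],[3,97]).round(1),np.percentile(uu[m],[3,97]))
print(cv2.minAreaRect(q[:,:2].astype(np.float32)),w.mean(0))
b=(d>0)&(P[...,2]>.112)&(P[...,2]<.135)&(uu>290)&(uu<350)&(vv>125)&(vv<200)
print('far clip',b.sum(),P[b].mean(0),np.percentile(P[b][:,1],[3,97]),np.percentile(P[b][:,0],[3,97]))
# bright pixel edges by ray
for v in (180,200,220,240,255): print(v,im[v,308:336].mean(1).astype(int))
lab=(uu>305)&(uu<345)&(im[...,1].astype(int)-np.maximum(im[...,0],im[...,2]).astype(int)>40)
print('label px',lab.sum(), np.percentile(vv[lab],[3,97]) if lab.sum() else '')
for u in (315.,321.,327.): print(onplane(p,T,[(u,220)],.105))
```

```text
952 y [-1.30230189  2.83659495  6.17246158] x [-19.86567762  13.07473121  44.2201769 ]
165 128 [ 41.1   2.4 107.1] [-1.2  6. ] [316. 327.]
181 159 [ 31.4   2.4 107. ] [-1.3  6.1] [316. 327.]
197 163 [ 20.3   2.5 107.2] [-1.3  6.2] [316. 327.]
213 174 [  9.2   2.5 107.1] [-1.3  6.3] [316. 327.]
229 159 [ -2.6   2.2 107.1] [-1.3  5.7] [316. 326.]
245 159 [-14.5   2.2 107. ] [-1.3  5.7] [316. 326.]
261 10 [-20.8   2.2 106.8] [-1.1  5.6] [316.27 325.73]
((11.939718246459961, 2.5116634368896484), (66.26270294189453, 7.592982292175293), 0.08224307745695114) [0.60229485 0.01333855 0.10506158]
far clip 248 [0.60066378 0.05665498 0.12310218] [0.04857323 0.06336591] [0.5915937  0.60941242]
180 [155 155 155 156 154 156 163 183 201 209 210 207 192 171 174 197 209 205
 188 148  90  39  27  25  25  30  30  28]
200 [ 68 112 144 153 154 156 163 182 202 208 208 204 190 172 184 211 216 204
 177 131  77  45  37  40  37  39  37  39]
220 [ 61  87  99 103 107 121 148 171 187 192 190 183 159 140 160 185 194 192
 171 120  66  42  38  43  43  40  40  41]
240 [199 170 154 152 151 153 162 180 198 205 204 199 189 191 205 214 214 200
 162 104  52  40  38  41  41  38  38  39]
255 [152 152 153 152 152 154 162 182 198 203 203 194 176 171 189 202 201 188
 153  97  52  39  39  40  39  39  39  39]
label px 0 
[[0.59811997 0.00973483 0.105     ]]
[[0.60222538 0.0099243  0.105     ]]
[[0.60633032 0.0101141  0.105     ]]
```

Run:
```python
from h import *
stat(); move([0.6032,-0.0005,0.122],2.4)
```

```text
t 5.23 pos [ 0.6008 -0.0011  0.2125] yaw 2.43 tilt [-0.005 -0.    -1.   ] F [-0.8 -0.8 -1.3] w 0.176 q6 -0.09
shift [ 0.5  2.8 90.5] turn [-0.28  0.01  0.03] t 5.23
```

Emit:
arm_command(targets="0.5 2.2 20 0 0 0 0;0.5 2.2 40 0 0 0 0;0.5 2.2 52 0 0 0 0;0.5 2.2 52 0 0 0 0;0.5 2.2 52 0 0 0 0;0.5 2.2 52 0 0 0 0")

```text
time: 5.73
tool_pos: [0.6047, -0.002, 0.1637]
tcp_rot: [2.177, 2.264, 0.0]
wrist_force: [0.2, -0.8, -0.1]
width: 0.17
```

Run:
```python
from h import *
stat(); st,im,d=cam('wrist'); cv2.imwrite('pics/w5.png',im); stat()
```

```text
t 5.73 pos [ 0.6047 -0.002   0.1637] yaw 2.24 tilt [ 0.001 -0.    -1.   ] F [ 0.2 -0.8 -0.1] w 0.17 q6 -0.08
t 5.78 pos [ 0.6052 -0.0018  0.1644] yaw 2.26 tilt [ 0.002 -0.    -1.   ] F [ 0.6  0.3 -0.1] w 0.169 q6 -0.08
```

View pics/w5.png

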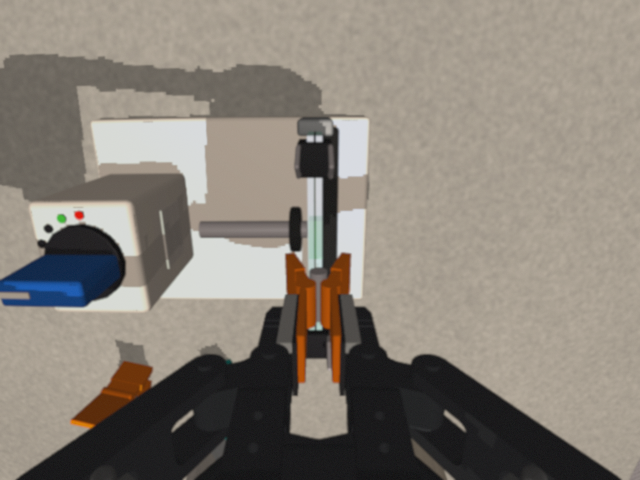

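Emit:
arm_command(targets="1 -1.3 8 0 0 0 0;1 -1.3 16 0 0 0 0;1 -1.3 24 0 0 0 0;1 -1.3 32 0 0 0 0;1 -1.3 37 0 0 0 0;1 -1.3 40 0 0 0 0;1 -1.3 40 0 0 0 0")

```text
time: 6.37
tool_pos: [0.6027, -0.0001, 0.1225]
tcp_rot: [-2.175, -2.265, 0.001]
wrist_force: [-0.2, 0.1, -0.4]
width: 0.172
```

Run:
```python
from h import *
stat(); st,im,d=cam('wrist'); cv2.imwrite('pics/w6.png',im); stat()
st,im,d=cam('scene'); cv2.imwrite('pics/s6.png',cv2.resize(im[150:320,220:400],None,fx=4,fy=3.5))
```

```text
t 6.37 pos [ 6.027e-01 -1.000e-04  1.225e-01] yaw 2.32 tilt [-0.001  0.    -1.   ] F [-0.2  0.1 -0.4] w 0.172 q6 -0.08
t 6.42 pos [ 6.031e-01 -1.000e-04  1.228e-01] yaw 2.32 tilt [-0.  0. -1.] F [-0.1  0.3 -1.8] w 0.169 q6 -0.08
```

View pics/w6.png

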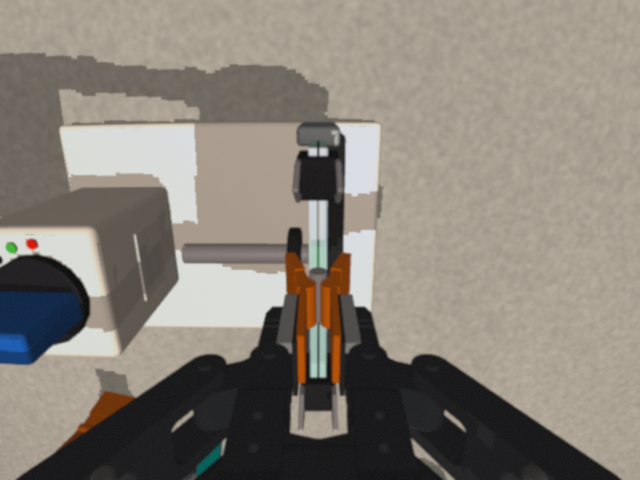

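View pics/s6.png

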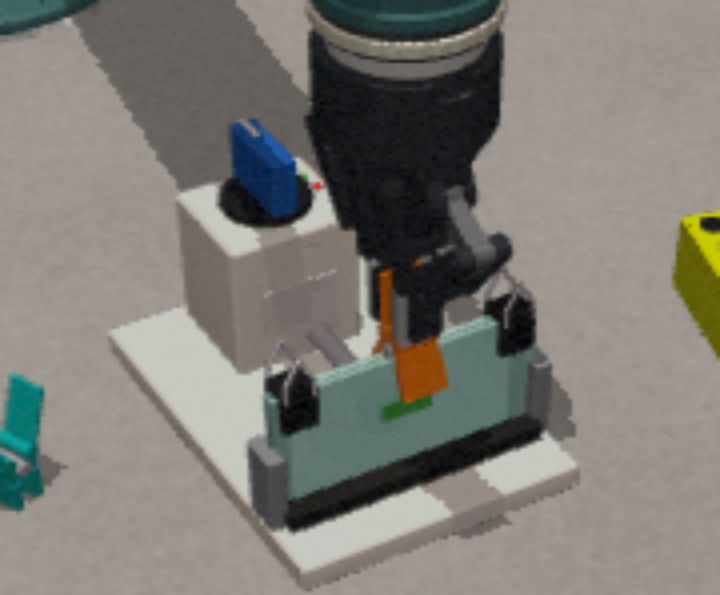

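Run:
```python
from h import *
st,im,d=cam('scene'); p,T=camT('scene')
vv,uu=np.mgrid[0:480,0:640]; P=pts(p,T,np.c_[uu.ravel(),vv.ravel()],d).reshape(480,640,3)
H,S,V=cv2.split(cv2.cvtColor(im,cv2.COLOR_BGR2HSV))
b=(uu>300)&(uu<345)&(vv>220)&(vv<285)&(d>0)
o=b&(H>5)&(H<20)&(S>150); g=b&(H>50)&(H<75)&(S>120)
for n,m in(('org',o),('label',g)): print(n,m.sum(),np.percentile(P[m],[3,50,97],axis=0).round(4).tolist())
e=(uu>270)&(uu<370)&(vv>215)&(vv<310)&(d>0)&(P[...,2]>.08)&(P[...,2]<.103)&(np.abs(P[...,0]-.607)<.012)
print('glass front',e.sum(),np.percentile(P[e],[1,50,99],axis=0).round(4).tolist())
stat()
```

```text
org 242 [[0.5952, -0.0105, 0.0892], [0.6117, -0.0045, 0.1075], [0.6181, 0.0104, 0.1565]]
label 40 [[0.603, -0.0133, 0.0637], [0.6051, -0.0041, 0.0683], [0.6152, 0.0101, 0.0761]]
glass front 575 [[0.6008, -0.0705, 0.0806], [0.6066, -0.0092, 0.0931], [0.618, 0.0616, 0.1028]]
t 6.52 pos [ 6.033e-01 -2.000e-04  1.231e-01] yaw 2.31 tilt [ 0. -0. -1.] F [-0.3 -0.2 -1. ] w 0.165 q6 -0.08
```

Emit:
arm_command(targets="-2 0 2 0 0 0 0;-2 0 3.5 0 0 0 0;-2 0 4.5 0 0 0 0;-2 0 4.5 0 0 0 0;-2 0 4.5 0 0 0 0")

```text
time: 6.93
tool_pos: [0.6039, -0.0016, 0.1218]
tcp_rot: [2.176, 2.265, 0.003]
wrist_force: [-6.5, 3.4, 14.7]
width: 0.171
```

Run:
```python
from h import *
stat()
```

```text
t 6.93 pos [ 0.6039 -0.0016  0.1218] yaw 2.3 tilt [ 0.002  0.001 -1.   ] F [-6.5  3.4 14.7] w 0.171 q6 -0.09
```

The clip is seated: 14.7 N upward at the expected height. Releasing now.

Emit:
arm_command(targets="0 0 0 0 0 0 0.3;0 0 0 0 0 0 0.4;0 0 0 0 0 0 0.5;0 0 0 0 0 0 0.6;0 0 0 0 0 0 0.7;0 0 0 0 0 0 0.85;0 0 0 0 0 0 1;0 0 0 0 0 0 1;0 0 0 0 0 0 1")

```text
time: 7.68
tool_pos: [0.6033, -0.0022, 0.1187]
tcp_rot: [2.176, 2.266, 0.0]
wrist_force: [-0.1, 0.2, 0.4]
width: 1.001
```

Run:
```python
from h import *
stat(); st,im,d=cam('wrist'); cv2.imwrite('pics/w7.png',im); stat(); np.savez('w7.npz',im=im,d=d,tp=st['tool_pos'],tr=st['tcp_rot'])
```

```text
t 7.68 pos [ 0.6033 -0.0022  0.1187] yaw 2.31 tilt [ 0. -0. -1.] F [-0.1  0.2  0.4] w 1.001 q6 -0.09
t 7.73 pos [ 0.6033 -0.0022  0.1187] yaw 2.31 tilt [ 0. -0. -1.] F [ 1.1  0.3 -0.4] w 0.997 q6 -0.09
```

View pics/w7.png

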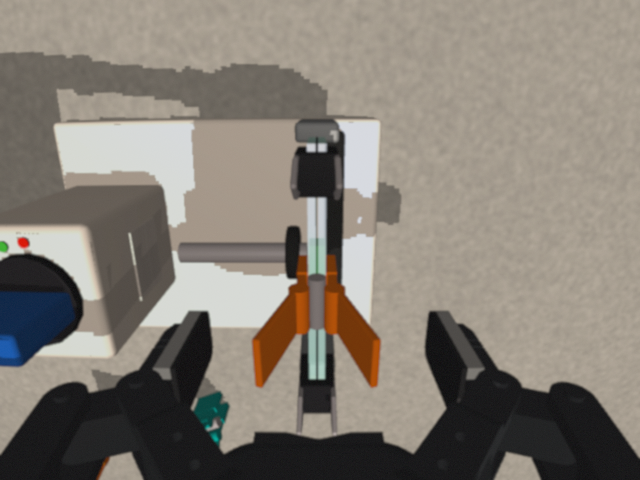

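The clip (centre about (317,300)) bites the glass edge between the black clips, handles spread and clear of the fingers. Retreating upward, then checking the placement and measuring the knob.

Emit:
arm_command(targets="0 0 -20 0 0 0 1;0 0 -50 0 0 0 1;0 0 -90 0 0 0 1;0 0 -120 0 0 0 1;0 0 -120 0 0 0 1;0 0 -120 0 0 0 1;0 0 -120 0 0 0 1")

```text
time: 8.32
tool_pos: [0.603, -0.0022, 0.2384]
tcp_rot: [-2.176, -2.266, 0.0]
wrist_force: [0.1, 0.1, -0.1]
width: 1.0
```

Run:
```python
from h import *
stat(); 
for n in ('wrist','scene'):
    st,im,d=cam(n); p,T=camT(n,st)
    cv2.imwrite(f'pics/{n}8.png',im if n=='wrist' else cv2.resize(im[150:320,220:400],None,fx=4,fy=3.5))
    vv,uu=np.mgrid[0:480,0:640]; P=pts(p,T,np.c_[uu.ravel(),vv.ravel()],d).reshape(480,640,3)
    H,S,V=cv2.split(cv2.cvtColor(im,cv2.COLOR_BGR2HSV))
    o=(H>5)&(H<20)&(S>150)&(d>0)&(abs(P[...,0]-.603)<.04)&(abs(P[...,1])<.03)&(P[...,2]>.07)
    for nm,m in(('org',o),('hi',o&(P[...,2]>.14))): print(n,nm,m.sum(),np.percentile(P[m],[2,50,98],axis=0).round(4).tolist() if m.sum() else '', cv2.minAreaRect(P[m][:,:2].astype(np.float32)*1000) if m.sum()>3 else '')
    k=(H>100)&(H<130)&(S>150)&(d>0)&(P[...,2]>.145)&(abs(P[...,1])<.05)&(abs(P[...,0]-.473)<.05)
    if k.sum()>5: print(n,'knob',k.sum(),P[k].mean(0).round(4),cv2.minAreaRect(P[k][:,:2].astype(np.float32)*1000))
stat()
```

```text
t 8.32 pos [ 0.603  -0.0022  0.2384] yaw 2.31 tilt [-0.  0. -1.] F [ 0.1  0.1 -0.1] w 1.0 q6 -0.09
wrist org 1672 [[0.5828, -0.0088, 0.099], [0.6061, 0.0018, 0.1329], [0.622, 0.0112, 0.1555]] ((602.2493896484375, 0.5878782272338867), (40.903812408447266, 22.06731414794922), 3.21237850189209)
wrist hi 641 [[0.5821, -0.0085, 0.1404], [0.5885, 0.0007, 0.15], [0.6226, 0.0097, 0.156]] ((602.390380859375, 0.1391620635986328), (40.98460006713867, 18.993568420410156), 2.133820056915283)
wrist knob 1216 [ 0.4777 -0.0034  0.1512] ((473.5884704589844, -4.961636066436768), (43.45343017578125, 13.694988250732422), 2.1759839057922363)
scene org 491 [[0.5819, -0.0127, 0.0885], [0.6085, -0.0037, 0.13], [0.6217, 0.0076, 0.1552]] ((604.1134643554688, -3.3694801330566406), (51.15380096435547, 26.360761642456055), 9.974833488464355)
scene hi 152 [[0.5808, -0.0127, 0.1409], [0.5862, -0.0033, 0.1494], [0.6231, 0.0063, 0.1568]] ((604.4729614257812, -6.022798538208008), (50.33934020996094, 25.83692741394043), 2.3569869995117188)
scene knob 134 [ 0.4764 -0.0096  0.1512] ((472.2470703125, -9.371358871459961), (45.17774963378906, 15.54065990447998), 0.6396875977516174)
t 8.42 pos [ 0.602  -0.0021  0.2366] yaw 2.31 tilt [-0.003  0.    -1.   ] F [ 0.3  0.7 -0.4] w 0.999 q6 -0.09
```

View pics/scene8.png

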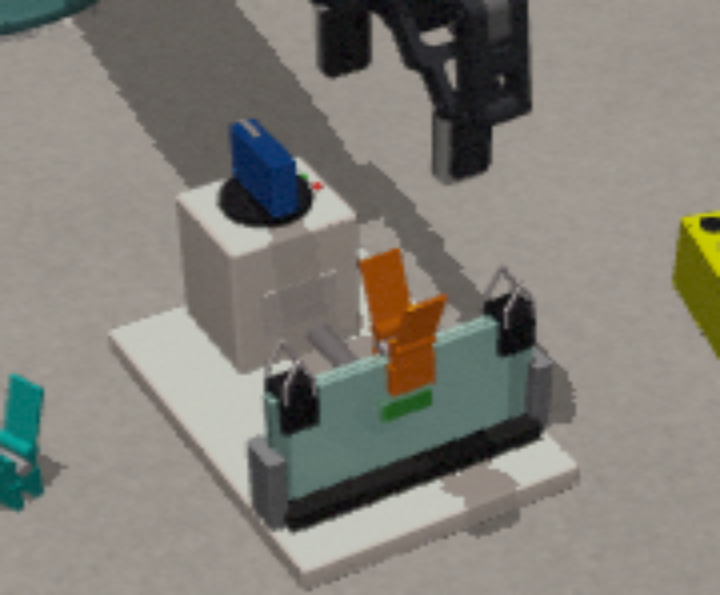

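View pics/wrist8.png

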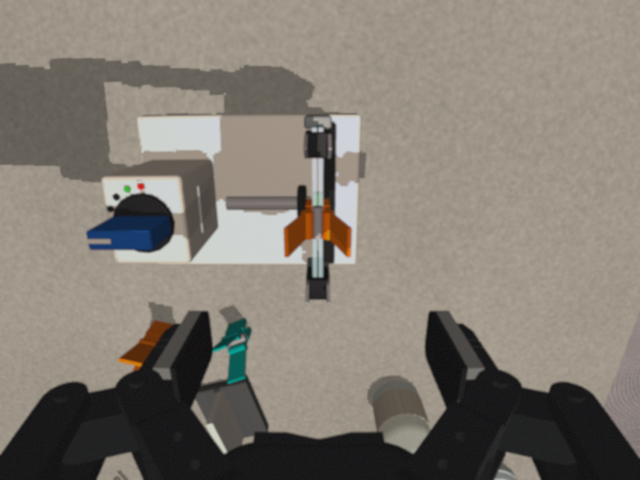

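The clip sits near the middle and square (yaw 2–3°, about 17 mm above the edge by the handle tops), and the knob is still at its start angle. Now over to the knob.

Run:
```python
from h import *
stat(); move([0.4735,-0.0055,0.21],92.3)
```

```text
t 8.42 pos [ 0.602  -0.0021  0.2366] yaw 2.31 tilt [-0.003  0.    -1.   ] F [ 0.3  0.7 -0.4] w 0.999 q6 -0.09
shift [   1.8 -128.4   27.1] turn [ -0.14  -0.16 -89.99] t 8.42
```

Emit:
arm_command(targets="0 -30 0 0 0 -7 1;0 -60 0 0 0 -14 1;1 -90 5 0 0 -21 1;2 -128 10 0 0 -28 1;2 -128 27 0 0 -35 1;2 -128 27 0 0 -42 1;2 -128 27 0 0 -49 1;2 -128 27 0 0 -56 1;2 -128 27 0 0 -63 1;2 -128 27 0 0 -70 1")

```text
time: 9.25
tool_pos: [0.4739, -0.0053, 0.2096]
tcp_rot: [-0.473, -3.102, 0.0]
wrist_force: [0.6, 0.3, 0.7]
width: 1.0
```

Run:
```python
from h import *
stat(); move([0.4735,-0.0055,0.21],92.3)
```

```text
t 9.25 pos [ 0.4739 -0.0053  0.2096] yaw 72.65 tilt [-0.004  0.    -1.   ] F [0.6 0.3 0.7] w 1.0 q6 -1.33
shift [ 0.3 -0.3 -0.4] turn [-1.000e-02 -2.100e-01 -1.965e+01] t 9.25
```

Emit:
arm_command(targets="0 0 0 0 0 -7 1;0 0 0 0 0 -14 1;0 0 0 0 0 -19.7 1;0 0 0 0 0 -19.7 1;0 0 0 0 0 -19.7 1")

```text
time: 9.67
tool_pos: [0.4743, -0.0053, 0.2102]
tcp_rot: [0.051, -3.138, -0.0]
wrist_force: [-0.8, 0.2, -0.0]
width: 1.002
```

Run:
```python
from h import *
stat(); st,im,d=cam('wrist'); p,T=camT('wrist',st); cv2.imwrite('pics/w9.png',im)
vv,uu=np.mgrid[0:480,0:640]; P=pts(p,T,np.c_[uu.ravel(),vv.ravel()],d).reshape(480,640,3)
H,S,V=cv2.split(cv2.cvtColor(im,cv2.COLOR_BGR2HSV))
Rm=R.from_rotvec(st['tcp_rot']).as_matrix(); L=(P-st['tool_pos'])@Rm*1000
k=(H>100)&(H<130)&(S>150)&(d>0)&(P[...,2]>.145)&(P[...,2]<.16)&(abs(P[...,1])<.05)&(abs(P[...,0]-.473)<.05)
print('knob',k.sum(),np.percentile(L[k],[2,50,98],axis=0).round(1).tolist(),cv2.minAreaRect(L[k][:,:2].astype(np.float32)),cv2.minAreaRect(P[k][:,:2].astype(np.float32)*1000))
```

```text
t 9.67 pos [ 0.4743 -0.0053  0.2102] yaw 91.85 tilt [-0.003  0.    -1.   ] F [-0.8  0.2 -0. ] w 1.002 q6 -1.67
knob 1388 [[-17.8, -6.8, 56.9], [2.0, 0.1, 58.2], [23.5, 6.3, 62.7]] ((1.924692153930664, -0.40363454818725586), (13.587711334228516, 43.83613967895508), 89.51239776611328) ((472.1834716796875, -5.75152587890625), (43.84135818481445, 13.587625503540039), 2.3329265117645264)
```

View pics/w9.png

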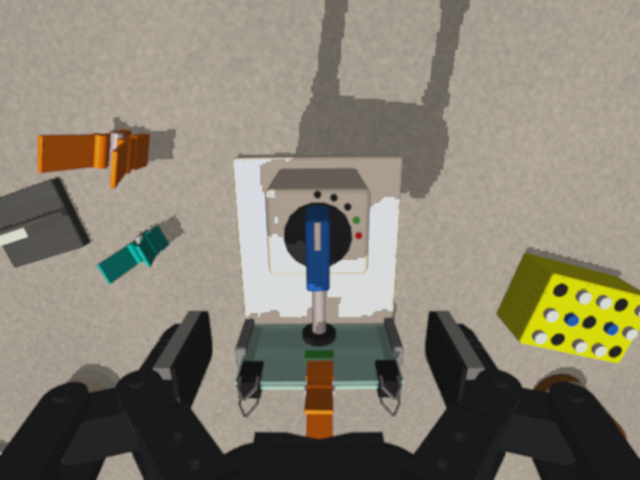

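The knob bar is aligned with the tool (about (318,245), 0.5° off), and the clip sits square over the green label at (319,395). Descending on the knob.

Emit:
arm_command(targets="1.5 0 25 0 0 -0.5 1;1.5 0 55 0 0 -0.5 1;1.5 0 80 0 0 -0.5 1;1.5 0 89 0 0 -0.5 1;1.5 0 89 0 0 -0.5 1;1.5 0 89 0 0 -0.5 1")

```text
time: 10.22
tool_pos: [0.4736, -0.0054, 0.1227]
tcp_rot: [0.067, -3.14, -0.0]
wrist_force: [-0.1, 0.5, 0.5]
width: 1.0
```

Emit:
arm_command(targets="0 0 0 0 0 0 0.4;0 0 0 0 0 0 0.25;0 0 0 0 0 0 0;0 0 0 0 0 0 0;0 0 0 0 0 0 0;0 0 0 0 0 0 0;0 0 0 0 0 0 0;0 0 0 0 0 0 0", newtons=70)

```text
time: 10.88
tool_pos: [0.4741, -0.0058, 0.1234]
tcp_rot: [-0.069, 3.14, -0.001]
wrist_force: [-1.5, -1.9, 5.6]
width: 0.151
```

Run:
```python
from h import *
stat(); print(bot.read_state()['torque'])
```

```text
t 10.88 pos [ 0.4741 -0.0058  0.1234] yaw 92.5 tilt [ 0.001 -0.001 -1.   ] F [-1.5 -1.9  5.6] w 0.151 q6 -1.68
[-0.39193776  0.24638254 -0.10546769]
```

Emit:
arm_command(targets="0 0 0 0 0 4 0;0 0 0 0 0 8 0;0 0 0 0 0 12 0;0 0 0 0 0 16 0;0 0 0 0 0 20 0;0 0 0 0 0 24 0;0 0 0 0 0 28 0;0 0 0 0 0 32 0;0 0 0 0 0 35 0;0 0 0 0 0 35 0")

```text
time: 11.72
tool_pos: [0.4739, -0.0066, 0.1233]
tcp_rot: [0.881, 3.015, -0.004]
wrist_force: [-3.1, -5.5, 5.5]
width: 0.149
```

Run:
```python
from h import *
stat(); print(bot.read_state()['torque'])
```

```text
t 11.72 pos [ 0.4739 -0.0066  0.1233] yaw 57.44 tilt [ 0.    -0.002 -1.   ] F [-3.1 -5.5  5.5] w 0.149 q6 -1.07
[-0.88715156  0.28669575  0.11628935]
```

Emit:
arm_command(targets="0 0 0 0 0 4 0;0 0 0 0 0 8 0;0 0 0 0 0 12 0;0 0 0 0 0 16 0;0 0 0 0 0 20 0;0 0 0 0 0 23 0;0 0 0 0 0 25 0;0 0 0 0 0 25 0")

```text
time: 12.38
tool_pos: [0.4734, -0.007, 0.1233]
tcp_rot: [1.511, 2.753, -0.005]
wrist_force: [-3.1, -6.2, 6.9]
width: 0.146
```

Run:
```python
from h import *
stat(); print(bot.read_state()['torque'])
st,im,d=cam('wrist'); cv2.imwrite('pics/w10.png',im)
st,im,d=cam('top'); cv2.imwrite('pics/t10.png',cv2.resize(im[200:350,240:400],None,fx=4,fy=4)); np.savez('t10.npz',im=im,d=d)
st,im,d=cam('scene'); cv2.imwrite('pics/s10.png',cv2.resize(im[150:320,220:400],None,fx=4,fy=3.5))
```

```text
t 12.38 pos [ 0.4734 -0.007   0.1233] yaw 32.5 tilt [-0.001 -0.003 -1.   ] F [-3.1 -6.2  6.9] w 0.146 q6 -0.63
[-1.14912011  0.55616267  0.18549149]
```

View pics/w10.png

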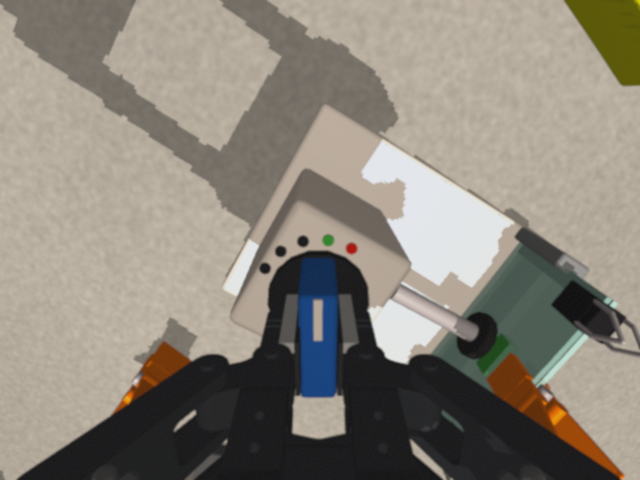

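View pics/s10.png

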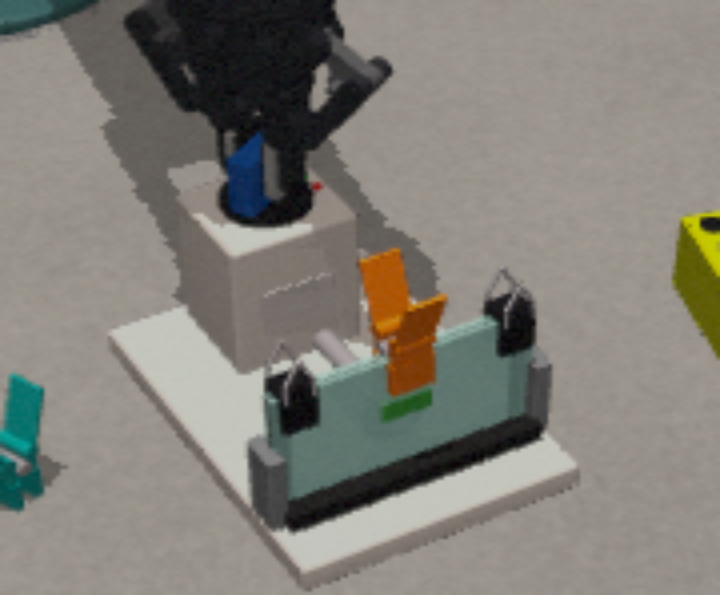

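The bar is still square in the pads (about (318,330)) and its pointer stands just short of the green dot at (328,240), so about 9° remain.

Emit:
arm_command(targets="0 0 0 0 0 2 0;0 0 0 0 0 4 0;0 0 0 0 0 6 0;0 0 0 0 0 8 0;0 0 0 0 0 9 0;0 0 0 0 0 9 0;0 0 0 0 0 9 0;0 0 0 0 0 9 0;0 0 0 0 0 9 0;0 0 0 0 0 9 0")

```text
time: 13.37
tool_pos: [0.4733, -0.0071, 0.1233]
tcp_rot: [1.72, 2.628, -0.005]
wrist_force: [-4.6, -6.8, 7.4]
width: 0.154
```

Run:
```python
from h import *
stat(); print(bot.read_state()['torque'])
st,im,d=cam('wrist'); cv2.imwrite('pics/w11.png',im); p,T=camT('wrist',st)
H,S,V=cv2.split(cv2.cvtColor(im,cv2.COLOR_BGR2HSV)); vv,uu=np.mgrid[0:480,0:640]
P=pts(p,T,np.c_[uu.ravel(),vv.ravel()],d).reshape(480,640,3)
k=(H>100)&(H<130)&(S>150)&(d>0)&(P[...,2]>.148)&(P[...,2]<.158)
print(k.sum(),cv2.minAreaRect(P[k][:,:2].astype(np.float32)*1000))
st,im,d=cam('scene'); cv2.imwrite('pics/s11.png',cv2.resize(im[150:320,180:400],None,fx=3.5,fy=3.5))
stat()
```

```text
t 13.37 pos [ 0.4733 -0.0071  0.1233] yaw 23.58 tilt [-0.001 -0.003 -1.   ] F [-4.6 -6.8  7.4] w 0.154 q6 -0.47
[-1.16349345  0.68926198  0.15336963]
3393 ((472.4762878417969, -4.93212890625), (13.712193489074707, 44.267845153808594), 23.871004104614258)
t 13.47 pos [ 0.4733 -0.0072  0.1233] yaw 23.58 tilt [-0.001 -0.003 -1.   ] F [-4.6 -6.8  7.5] w 0.154 q6 -0.47
```

View pics/w11.png

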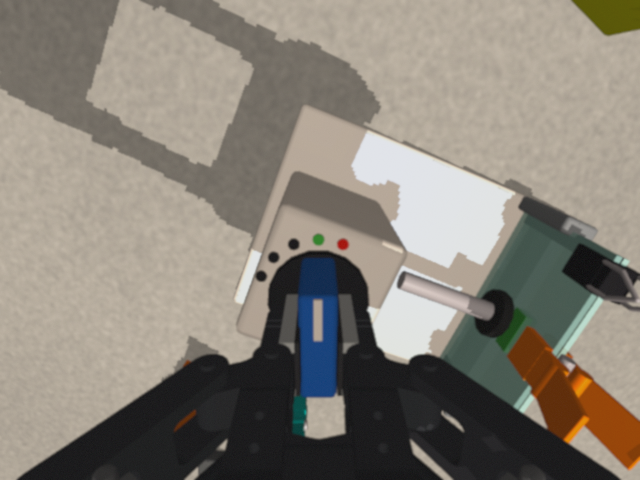

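View pics/s11.png

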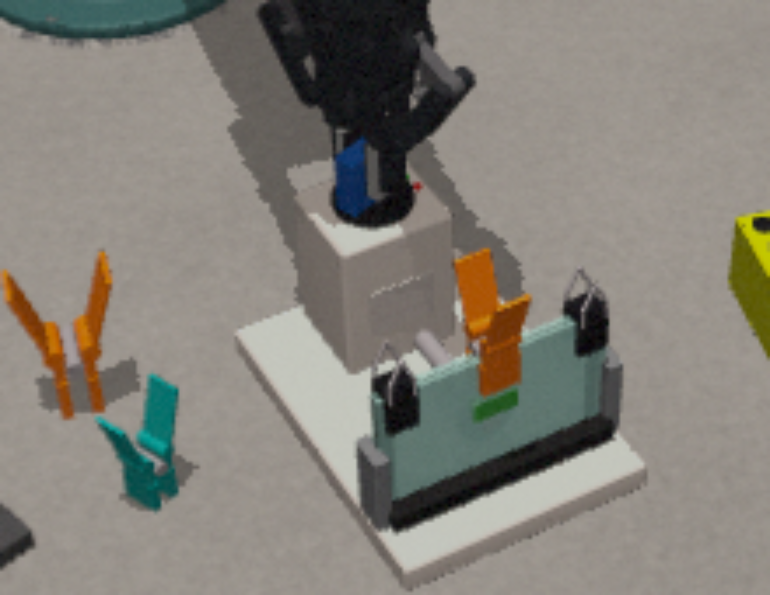

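The knob stands at 23.9°, against 92.3° at the start: 68.5°, or 1.195 rad. The green dot (318,239) is dead ahead of the pointer. I'll compare the bystanders with the first top picture and hand in.

Run:
```python
from h import *
a=np.load('top0.npz')['im']; st,im,d=cam('top')
for n,(x0,x1,y0,y1) in {'rack':(140,220,245,305),'amber':(130,185,185,235),'clear':(410,460,145,200)}.items():
    print(n,np.abs(a[y0:y1,x0:x1].astype(int)-im[y0:y1,x0:x1]).mean().round(2))
stat(); print(bot.finish_job())
```

```text
rack 10.46
amber 7.91
clear 9.71
t 13.52 pos [ 0.4733 -0.0072  0.1234] yaw 23.58 tilt [-0.001 -0.003 -1.   ] F [-3.9 -7.3  8. ] w 0.151 q6 -0.47
the job is handed in; nothing more can be done
None
```

Run:
```python
import numpy as np,cv2
a=np.load('top0.npz')['im']; b=np.load('t10.npz')['im']
for n,(x0,x1,y0,y1) in {'rack':(140,220,245,305),'amber':(130,185,185,235),'clear':(410,460,145,200),'bare':(480,540,380,440)}.items():
    g=lambda i:np.float32(cv2.cvtColor(i[y0:y1,x0:x1],cv2.COLOR_BGR2GRAY))
    print(n,cv2.phaseCorrelate(g(a),g(b)),np.abs(g(a)-g(b)).mean())
```

```text
rack ((0.0005101191244349934, 0.036351590972653725), 0.9885252328713735) 11.250208
amber ((-0.010540307301177165, -0.005329476490249618), 0.9906356314023336) 8.057091
clear ((-0.06477151806426207, 0.028135846868156733), 0.9962415335973104) 9.800727
bare ((0.15816712431460545, -0.006486113505076219), 0.8999011294047038) 10.715278
```

The orange clip is on the glass and released, and I handed the job in at about 13.5 s with the gripper still holding the knob at the green dot. `finish_job()` reported no verdict.

- **Clip:** I took the smaller orange clip off the parking strip, pushed it down over the glass until about 15 N pushed back, and let go. It sits within about 1 to 2 mm of the middle and about 1° off square. From the height of its handles it is about 17 mm above the edge, against 14 mm when fully down, so it rose roughly 3 mm on release. That is still inside the allowed 12 to 27 mm. The scene camera put it 3 to 4 mm off along the edge (its reading of the green label was off about as much), and its rough clip outline was less square. I trusted the closer wrist view.
- **Knob:** I turned it clockwise 68.5° (1.195 rad), reading the bar's direction in the wrist camera before and after. The bar points at the green dot, and it was steady under a commanded grip of 70 N.
- **Bystanders:** The first comparison showed picture differences of 8 to 10 grey levels. Bare table changed by the same amount, so that is a change in brightness. A shift check against a picture taken just before the last 9° of the turn found the rack and both bottles moved less than 0.1 pixel. I ran that check after handing in.
- **Not measured:** I had no direct reading of the clip's bite force on the glass or of the finger force on the knob.

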